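# Put the mixed-up jar lids back on their own jars

## Robot

A 7-joint arm with a two-finger parallel gripper is mounted at the origin on the work surface. World frame = base frame: x ahead of the robot, y to its left, z up, the work surface at z = 0. Lengths are in m, angles in rad, forces in N, time in s.
With the tool pointing down it reaches from about 0.4 to 0.9 m from the base axis. Payload 5.6 kg.
Tool frame: the origin (TCP) lies midway between the tips of the shut fingers; the grasp point (between the pads) lies 19 mm behind it; y points along the fingers, z is the direction in which the jaws open and shut, and the axes are right-handed (so a half turn about y gives the same grasp; the last joint's range is limited). The gripper opens to 92 mm and grips with 3 to 60 N. Pads are 20 mm wide; open, the fingers measure 128 mm over their backs; the gripper's body (75 mm by 189 mm) begins 69 mm behind the grasp point.
Start: joints at [-1.31, 0.468, -0.012, 1.603, 0.006, 1.071, -0.056], TCP at [0.194, 0.62, 0.215] pointing down, gripper open.
Joint ranges: [-2.53, 2.53], [-0.31, 2.02], [-1.57, 1.55], [0.28, 2.44], [-1.29, 4.43], [0.15, 1.84], [-2.92, 2.92]. Speed limits (rad/s): [2.57, 2.57, 3.14, 3.14, 3.14, 3.14, 3.14].

## Interface

Orientations are given as a 3x3 rotation matrix whose columns are the frame's x, y, z axes.
In Python, from station import env, effector, solver, viewer, workorder, search_frame, tip_of gives the robot as it stands. Calls block until the motion is done:
- env.reach(position, orientation): joint-space move of the TCP to a pose.
- env.movel(position, frame=None, rate=0.15): straight line of the TCP; frame=None keeps the orientation; rate is the mean speed in m/s.
- env.goto_joints(angles): joint-space move.
- effector.release() and effector.grasp(squeeze=None): open the fingers fully, or close them until they stop; squeeze is the grip in N (None keeps the last).
- env.pause(seconds).
- solver.inverse_kinematics(position, orientation): joint angles nearest the present ones, or None.
- env.sense(): the state.
- viewer.read_camera(name): name is "scene" or "top" or "wrist"; returns (picture, depth): 420x560x3 uint8, red, green, blue; 420x560 float32, m along the optical axis (not along the pixel's ray), 0 where there is no reading.
- viewer.camera_info(name): a dict with "intrinsics" (3x3 intrinsics, pixels), "eye" and "rotation" of the camera in the world; the wrist camera has in their place "T_tool_cam" (4x4, takes a point from camera to tool coordinates, whose origin is the TCP and whose axes are the tool frame's). Camera axes: x right, y up, looking along -z (the intrinsics and any distortion apply to the point x, -y, -z); pixel columns grow to the right and rows downward; lengths in m; the calibration is good to about 2 mm. The wrist camera is an equidistant fisheye: a pixel r from the principal point sees the ray r / f radians off the axis. A picture is of the moment at which its call begins: read the wrist's pose just before it. camera_info takes no time and is no camera call.
A pose or a line that the arm cannot do raises env.PlanningError and nothing moves.
- workorder.finish_job(): hands the job in, once; it reports no verdict.
Trained networks look in the newest picture that a camera, given by its name, has taken for a name from the list of things; names that differ only in an ending like _2 or _b are one class to them, and where a whole thing is asked for, a point or a joint stands for the part that bears it (a point fixed in the world has none). Each returns a list of dicts, best first, with "score" (0 to 1); they miss things now and then, are a little off and sometimes report something else, mostly with a low value. They report only what shows in the picture. A call takes as long as a camera call. They do not tell look-alikes from the thing itself.
- search_frame(camera, name): "at" ([x, y, z] in m, in world coordinates, good to about 4 mm: the middle of the surface that is visible of it).
- tip_of(camera, name): "at" ([x, y, z] in m, in world coordinates, good to about 4 mm: a listed point, or the origin of a listed thing).
The state is a dict: "t": time; "joint_positions": joint angles; "joint_velocities": joint speeds; "tau": joint torques, N m; "ee_pos": TCP position; "tcp_rot": TCP orientation; "wrist_force": force on the tool from outside, world axes, zero at the start; "moment": the same for the moment, N m; "gripper_width": finger opening in m.
Only numpy, scipy, OpenCV 4.12 (cv2) and the standard library are available. Lean on these libraries where they do the work, as an engineer would, in place of code of your own. Each camera call takes 0.05 s, during which the arm holds its last target.

## Task

Somebody has mixed up the lids of the three painted jars: move them so that every jar is closed by the lid of its own colour, the lids seated flat and let go. Use the empty cork-topped banding wheel as the place where a lid stands while it waits, never the table. Do not drop the lids, leave the jars where they stand, and do not shift or knock over the small violet vase.

Things in the scene. Friction and masses are not known exactly. Their poses are not given: they have to be found in the camera images.
- lid_blue: Loose ceramic lid, cobalt blue, 130 g (may vary). Origin: centre of the underside of its plug; z up, round about z. From the origin upwards: white round plug 58 mm wide and 12 mm high, flange 100 mm wide from 12 to 20 mm with small white dots, low cone to 29 mm, then a plain upright knob 22 mm in diameter from 29 to 75 mm (grip it here), pointed tip up to 87 mm. It starts on a jar of another colour.
- lid_turquoise: Loose ceramic lid, turquoise, 130 g (may vary). Origin: centre of the underside of its plug; z up, round about z. From the origin upwards: white round plug 58 mm wide and 12 mm high, flange 100 mm wide from 12 to 20 mm with small white dots, low cone to 29 mm, then a plain upright knob 22 mm in diameter from 29 to 75 mm (grip it here), pointed tip up to 87 mm. It starts on a jar of another colour.
- lid_red: Loose ceramic lid, deep red, 130 g (may vary). Origin: centre of the underside of its plug; z up, round about z. From the origin upwards: white round plug 58 mm wide and 12 mm high, flange 100 mm wide from 12 to 20 mm with small white dots, low cone to 29 mm, then a plain upright knob 22 mm in diameter from 29 to 75 mm (grip it here), pointed tip up to 87 mm. It starts on a jar of another colour.
- jar_blue: Loose ceramic jar, cobalt blue with white flowers round the belly, 132 mm wide at the belly, 85 mm high, 650 g, closed at the start by a lid of another colour. Origin: centre of the underside, z up. Open round mouth about 76 mm inside and 92 mm outside at the rim, 85 mm above the origin; a seated lid has its flange flat on the rim and its own origin 73 mm above the jar's, centred to within about 8 mm.
- jar_turquoise: Loose ceramic jar, turquoise with white flowers round the belly, 132 mm wide at the belly, 85 mm high, 650 g, closed at the start by a lid of another colour. Origin: centre of the underside, z up. Open round mouth about 76 mm inside and 92 mm outside at the rim, 85 mm above the origin; a seated lid has its flange flat on the rim and its own origin 73 mm above the jar's, centred to within about 8 mm.
- jar_red: Loose ceramic jar, deep red with white flowers round the belly, 132 mm wide at the belly, 85 mm high, 650 g, closed at the start by a lid of another colour. Origin: centre of the underside, z up. Open round mouth about 76 mm inside and 92 mm outside at the rim, 85 mm above the origin; a seated lid has its flange flat on the rim and its own origin 73 mm above the jar's, centred to within about 8 mm.
- wheel: Fixed banding wheel, does not turn: grey metal disc 140 mm in diameter on a short column, with a flat cork top 124 mm in diameter, 60 mm above the table. Origin: centre of its foot, on the table; z up. Empty at the start; a lid stands here on its plug.
- vase: Finished small vase, violet with white flowers and a pale blue collar, 72 mm wide, 145 mm high, loose and 350 g. Stands among the jars; not to be shifted or tipped. Origin: centre of the underside, z up.
There are look-alikes about, which are no part of the job. Leave any pink or yellow look-alike of the lid_red alone.

How it is judged:
On the way:
1. a lid stands upright, let go and at rest, on the cork top of the banding wheel (((horizontal distance between lid_blue and wheel below 0.045 m and z of lid_blue in the frame of wheel between 0.056 and 0.064 m and linear speed of lid_blue below 0.02 m/s and contact force between the fingers and lid_blue below 0.05 N and angle between lid_blue's own z axis and vertical below 0.07 rad) or (horizontal distance between lid_turquoise and wheel below 0.045 m and z of lid_turquoise in the frame of wheel between 0.056 and 0.064 m and linear speed of lid_turquoise below 0.02 m/s and contact force between the fingers and lid_turquoise below 0.05 N and angle between lid_turquoise's own z axis and vertical below 0.07 rad) or (horizontal distance between lid_red and wheel below 0.045 m and z of lid_red in the frame of wheel between 0.056 and 0.064 m and linear speed of lid_red below 0.02 m/s and contact force between the fingers and lid_red below 0.05 N and angle between lid_red's own z axis and vertical below 0.07 rad))), for 0.2 s.
At the end, for the whole second after the job is handed in: Each lid sits on the jar of its own colour: centred within 12 mm, origin 69 to 77 mm above the jar's, tilted less than 0.07 rad, slower than 0.02 m/s and not touched by the fingers (horizontal distance between lid_blue and jar_blue below 0.012 m and z of lid_blue in the frame of jar_blue between 0.069 and 0.077 m and linear speed of each of lid_blue, lid_turquoise, lid_red below 0.02 m/s and contact force between the fingers and lid_blue below 0.05 N and angle between each of lid_blue, lid_turquoise, lid_red's own z axis and vertical below 0.07 rad and horizontal distance between lid_turquoise and jar_turquoise below 0.012 m and z of lid_turquoise in the frame of jar_turquoise between 0.069 and 0.077 m and contact force between the fingers and lid_turquoise below 0.05 N and horizontal distance between lid_red and jar_red below 0.012 m and z of lid_red in the frame of jar_red between 0.069 and 0.077 m and contact force between the fingers and lid_red below 0.05 N).
It fails at once if a jar shifted by more than 30 mm or tipped by more than 0.3 rad (distance of any of jar_blue, jar_turquoise, jar_red from where it was at the start of the episode above 0.03 m or angle between any of jar_blue, jar_turquoise, jar_red's own z axis and vertical above 0.3 rad).
It fails at once if a lid lower than 30 mm above the table: laid on it or fallen (height (world z) of any of lid_blue, lid_turquoise, lid_red below 0.03 m).
It fails at once if a lid dropped: falling free of the fingers faster than 0.6 m/s (about 18 mm) ((linear speed of lid_blue above 0.6 m/s and contact force between the fingers and lid_blue below 0.05 N) or (linear speed of lid_turquoise above 0.6 m/s and contact force between the fingers and lid_turquoise below 0.05 N) or (linear speed of lid_red above 0.6 m/s and contact force between the fingers and lid_red below 0.05 N)).
It fails at once if the vase shifted by more than 20 mm or tipped by more than 0.3 rad (distance of vase from where it was at the start of the episode above 0.02 m or angle between vase's own z axis and vertical above 0.3 rad).
It also fails if it takes over 112 s, if anything falls off the work surface, if the arm or the gripper's body presses on something with over 40 N, if the wrist force passes 120 N, or if a joint passes its speed limit or range.

## Working session

There is one attempt and no reset: what is moved stays moved. The work goes in short steps, each a Python script; the robot and the scene stay as the last script left them, time stands still between calls to the robot, and variables do not carry over. Pictures are saved under pics/ and viewed, and the job is handed in when it is done.

```bash
ls; mkdir -p pics; python3 - <<'E'
from station import env, effector, solver, viewer, workorder, search_frame, tip_of
import cv2,numpy as np
s=env.sense(); print(s['t'],s['ee_pos'],s['tcp_rot'],s['gripper_width'])
for c in ['scene','top']:
    p,d=viewer.read_camera(c); cv2.imwrite(f'pics/{c}0.png',p[:,:,::-1]); np.save(f'pics/{c}0.npy',d)
    i=viewer.camera_info(c); print(c,i)
    for n in ['lid_blue','lid_turquoise','lid_red','jar_blue','jar_turquoise','jar_red','wheel','vase']:
        print(n,[(round(r['score'],2),np.round(r['at'],3).tolist()) for r in tip_of(c,n)][:4])
E
```

```text
pics
0.0 [0.19432167 0.61964945 0.2136252 ] [[ 9.54195862e-01 -4.27288581e-04  2.99182344e-01]
 [-2.99182628e-01 -1.73416107e-03  9.54194292e-01]
 [ 1.11114048e-04 -9.99998405e-01 -1.78256664e-03]] 0.0917816570867172
scene {'intrinsics': array([[404.94211875,   0.        , 277.52203063],
       [  0.        , 404.94211875, 209.38012693],
       [  0.        ,   0.        ,   1.        ]]), 'eye': array([ 1.07471754, -0.35746691,  0.57858977]), 'rotation': array([[ 0.55980804, -0.44735637,  0.69748637],
       [ 0.82848894,  0.31728293, -0.46145164],
       [-0.01486718,  0.83618408,  0.54824734]])}
lid_blue [(0.64, [0.629, -0.128, 0.07])]
lid_turquoise [(0.77, [0.407, -0.229, 0.074])]
lid_red [(0.97, [0.464, 0.401, -0.0]), (0.84, [0.409, 0.226, 0.075]), (0.7, [0.232, 0.276, 0.003])]
jar_blue [(0.81, [0.411, -0.229, 0.004])]
jar_turquoise [(0.96, [0.409, 0.224, -0.003])]
jar_red [(0.34, [0.409, -0.23, 0.003])]
wheel [(0.96, [0.612, 0.147, 0.002])]
vase [(0.7, [0.405, 0.03, -0.001])]
top {'intrinsics': array([[527.61492939,   0.        , 287.54486788],
       [  0.        , 527.61492939, 212.63430961],
       [  0.        ,   0.        ,   1.        ]]), 'eye': array([0.22600769, 0.05506593, 1.04548934]), 'rotation': array([[ 0.0113467 ,  0.97631938, -0.21603639],
       [-0.99993184,  0.01048428, -0.00513765],
       [-0.002751  ,  0.21607996,  0.9763718 ]])}
lid_blue [(0.6, [0.63, -0.124, 0.074])]
lid_turquoise [(0.77, [0.406, -0.228, 0.075])]
lid_red [(0.82, [0.227, 0.272, 0.004]), (0.8, [0.47, 0.394, 0.0]), (0.68, [0.41, 0.229, 0.075]), (0.57, [0.626, -0.123, -0.003])]
jar_blue [(0.73, [0.408, -0.228, 0.001]), (0.23, [0.412, 0.228, 0.073])]
jar_turquoise [(0.89, [0.409, 0.226, 0.003])]
jar_red [(0.73, [0.624, -0.127, -0.003])]
wheel [(0.71, [0.61, 0.147, -0.0])]
vase [(0.88, [0.404, 0.033, 0.002])]
```

View pics/scene0.png

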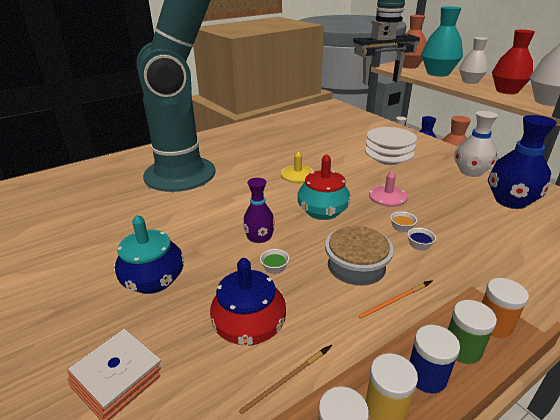

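View pics/top0.png

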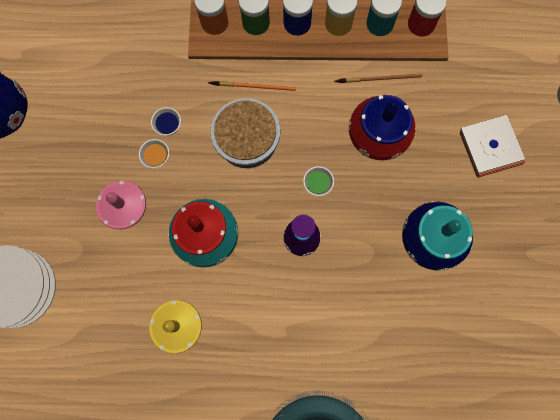

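```bash
cat > fit.py <<'E'
import cv2,numpy as np
from scipy.optimize import least_squares
from station import viewer
def cloud(c,d):
    i=viewer.camera_info(c);K=i['intrinsics'];v,u=np.nonzero(d>0);z=d[v,u]
    P=np.c_[(u-K[0,2])/K[0,0]*z,-(v-K[1,2])/K[1,1]*z,-z]
    return P@np.array(i['rotation']).T+i['eye'],u,v
# profile r(z) in body frame of lid flange/knob, jar approximated as torus-free: use radial fit with known radius on slice
def circ(P,R,c0,n=None):
    if len(P)<15: return None
    f=least_squares(lambda x:np.hypot(P[:,0]-x[0],P[:,1]-x[1])-R,c0,loss='soft_l1',f_scale=.002)
    r=f.fun; return np.round(f.x,4).tolist(),len(P),round(float(np.median(np.abs(r)))*1000,1)
def report(D,things):
    for c,d in D.items():
        P,u,v=cloud(c,d)
        for n,(c0,zl,zj) in things.items():
            near=np.hypot(*(P[:,:2]-c0).T)<.085
            Q=P[near]
            o=[n,c]
            if zl is not None:
                k=Q[(Q[:,2]>zl+.034)&(Q[:,2]<zl+.073)&(np.hypot(*(Q[:,:2]-c0).T)<.03)]
                o+=['knob',circ(k,.011,c0)]
                fl=Q[(Q[:,2]>zl+.013)&(Q[:,2]<zl+.0195)&(np.hypot(*(Q[:,:2]-c0).T)<.06)]
                o+=['flange side',circ(fl,.05,c0)]
                t=Q[(np.hypot(*(Q[:,:2]-c0).T)<.05)&(np.hypot(*(Q[:,:2]-c0).T)>.02)&(Q[:,2]>zl+.01)]
                o+=['top', round(float(Q[:,2].max()),4)]
            if zj:
                b=Q[(Q[:,2]>zj[0])&(Q[:,2]<zj[1])&(np.hypot(*(Q[:,:2]-c0).T)>.045)]
                o+=['belly',circ(b,zj[2],c0)]
            print(*o)
E
python3 - <<'E'
import numpy as np,cv2
from fit import *
D={c:np.load(f'pics/{c}0.npy') for c in('scene','top')}
T={'blue':([.409,-.229],.073,(.03,.055,.065)),'red':([.627,-.126],.073,(.03,.055,.065)),'turq':([.409,.226],.073,(.03,.055,.065)),'wheel':([.611,.147],None,(.04,.059,.070))}
report(D,T)
for c,d in D.items():
    P,u,v=cloud(c,d)
    for n,t in T.items():
        Q=P[np.hypot(*(P[:,:2]-t[0]).T)<.05]; print(c,n,'z pct',np.round(np.percentile(Q[:,2],[5,50,95]),3))
    # belly radius vs z
    Q=P; r=np.hypot(*(Q[:,:2]-[.409,.226]).T)
    print([ (z,round(float(r[(abs(Q[:,2]-z)<.004)&(r<.085)].mean()),4)) for z in(.02,.03,.04,.05,.06,.07,.08)])
for k,(c,x0,y0) in {'scene':('scene',260,130),'top':('top',80,160)}.items():
    im=cv2.imread(f'pics/{c}0.png')[y0:y0+200,x0:x0+180]; cv2.imwrite(f'pics/crop_{k}.png',cv2.resize(im,None,fx=2,fy=2,interpolation=cv2.INTER_CUBIC))
a=[cv2.imread(f'pics/crop_{k}.png') for k in('scene','top')]
cv2.imwrite('pics/crop.png',np.hstack(a))
E
```

```text
blue scene knob ([0.407, -0.2307], 204, 0.5) flange side ([0.4062, -0.2308], 261, 1.3) top 0.1601 belly ([0.4088, -0.2292], 705, 0.7)
red scene knob ([0.6273, -0.1295], 237, 0.4) flange side ([0.6265, -0.1292], 391, 1.4) top 0.1608 belly ([0.629, -0.1286], 819, 0.6)
turq scene knob ([0.4103, 0.2234], 132, 0.9) flange side ([0.4089, 0.2239], 216, 2.3) top 0.1583 belly ([0.4098, 0.2215], 481, 0.9)
wheel scene belly ([0.612, 0.1486], 1072, 4.7)
blue top knob ([0.4057, -0.23], 95, 0.2) flange side ([0.406, -0.2306], 610, 4.8) top 0.1599 belly ([0.4066, -0.2279], 394, 0.7)
red top knob ([0.6259, -0.1284], 108, 0.4) flange side ([0.6269, -0.1288], 568, 4.5) top 0.1599 belly ([0.6267, -0.1271], 416, 0.7)
turq top knob ([0.4084, 0.2243], 72, 0.2) flange side ([0.409, 0.2242], 594, 5.0) top 0.1605 belly ([0.4074, 0.2228], 346, 0.7)
wheel top belly ([0.6153, 0.1472], 1583, 7.7)
scene blue z pct [-0.     0.094  0.145]
scene red z pct [0.002 0.096 0.147]
scene turq z pct [-0.001  0.095  0.147]
scene wheel z pct [0.012 0.059 0.061]
[(0.02, 0.0602), (0.03, 0.0676), (0.04, 0.0683), (0.05, 0.0677), (0.06, 0.0626), (0.07, 0.0564), (0.08, 0.0513)]
top blue z pct [0.089 0.095 0.147]
top red z pct [0.08  0.095 0.146]
top turq z pct [0.09  0.095 0.147]
top wheel z pct [0.056 0.059 0.062]
[(0.02, nan), (0.03, 0.0686), (0.04, 0.0687), (0.05, 0.066), (0.06, 0.0612), (0.07, 0.056), (0.08, 0.0522)]<stdin>:12: RuntimeWarning: Mean of empty slice.
  ret = ret.dtype.type(ret / rcount)
```

View pics/crop.png

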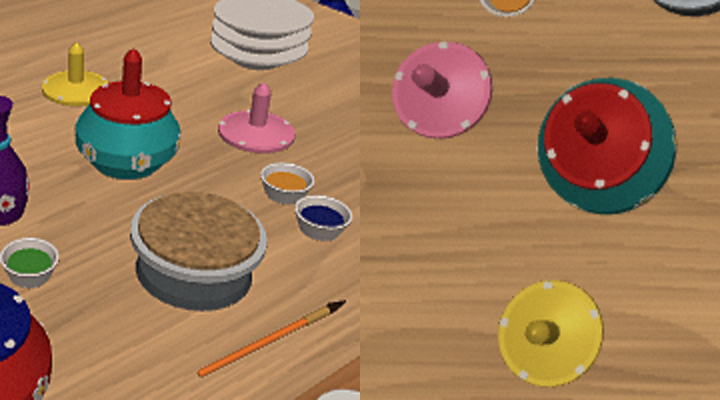

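The red lid is the one on the turquoise jar (scene 325,175). The crop shows it is deep red, while the pink (390,190) and yellow (298,165) ones on the table are look-alikes. I'll move red to the wheel first, then turquoise, then blue, then red to its jar.

```bash
cat > h.py <<'E'
from station import env, effector, solver, viewer, workorder, search_frame, tip_of
import numpy as np,cv2
G=.038; H=.25
def R(p):
    f=np.arctan2(p[1],p[0]);c,s=np.cos(f),np.sin(f)
    return np.array([[s,0,c],[-c,0,s],[0,-1,0]])
def st(m=''):
    s=env.sense();print(m,'t %.1f'%s['t'],np.round(s['ee_pos'],4),'F',np.round(s['wrist_force'],2),'w %.4f'%s['gripper_width']);return s
def over(xy,rate=.25): env.movel([*xy,H],R(xy),rate=rate)
def pick(xy,z):
    over(xy); env.movel([*xy,z+G],rate=.12); st('at')
    effector.grasp(squeeze=25); s=st('grasped')
    env.movel([*xy,z+G+.03],rate=.06); st('lifted'); env.movel([*xy,H],rate=.15); return st('up')
def place(xy,z):
    over(xy,.2); env.movel([*xy,z+G+.02],rate=.12); env.pause(.2); f0=env.sense()['wrist_force'][2]
    for dz in np.r_[.012,.006,np.arange(.003,-.0035,-.001)]:
        env.movel([*xy,z+G+dz],rate=.03); f=env.sense()['wrist_force'][2]
        if f-f0>1.5: break
    st('down dz %.4f f0 %.2f'%(dz,f0))
    effector.release(); env.pause(.2); st('released'); env.movel([*xy,H],rate=.15)
def pics(tag):
    for c in('scene','top'):
        p,d=viewer.read_camera(c);cv2.imwrite(f'pics/{c}{tag}.png',p[:,:,::-1]);np.save(f'pics/{c}{tag}.npy',d)
E
python3 - <<'E'
from h import *
s=env.sense(); p=s['ee_pos']
print([solver.inverse_kinematics([*q,z],R(q)) is not None for q in [(.409,.224),(.406,-.23),(.627,-.129),(.6115,.147)] for z in(.1,.25)])
env.movel([p[0],p[1],H],rate=.15)
pick([.4093,.2239],.073); pics('1')
E
```

```text
[True, True, True, True, True, True, True, True]
at t 4.5 [0.4097 0.2242 0.1116] F [ 0.22  0.37 -0.  ] w 0.0918
grasped t 5.6 [0.4094 0.2239 0.111 ] F [ 0.31  0.33 -0.45] w 0.0214
lifted t 6.2 [0.4092 0.2239 0.1412] F [-1.45 -0.   -2.19] w 0.0216
up t 7.1 [0.4087 0.2235 0.2491] F [-0.9  -0.57 -2.23] w 0.0217
```

View pics/scene1.png

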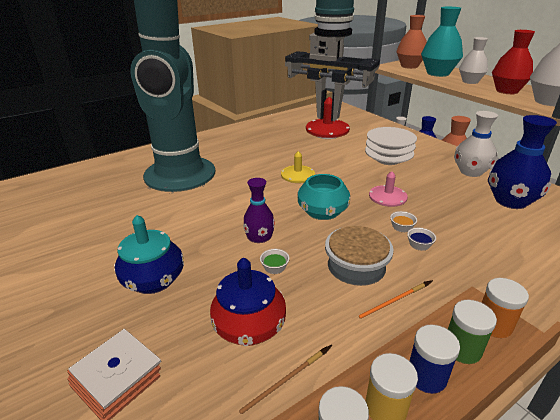

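The red lid hangs level in the gripper at about (328,128), and the turquoise jar stands open at (324,195).

```bash
python3 - <<'E'
from h import *
place([.6115,.147],.060); over([.45,-.1]); pics('2')
from fit import *
D={c:np.load(f'pics/{c}2.npy') for c in('scene','top')}
report(D,{'redlid':([.6115,.147],.06,None),'turqjar':([.409,.2225],None,(.03,.055,.067))})
for c in D:
    print(c,[(n,np.round(tip_of(c,n)[0]['at'],3)) for n in('jar_turquoise','wheel')])
    # rim: points z .082-.088
    P,u,v=cloud(c,D[c]); k=(P[:,2]>.083)&(P[:,2]<.088)&(np.hypot(*(P[:,:2]-[.409,.2225]).T)<.06)
    print(c,'rim',circ(P[k],.042,[.409,.2225]))
E
```

```text
down dz -0.0010 f0 -1.41 t 11.9 [0.6117 0.147  0.098 ] F [-1.86 -1.26  5.63] w 0.0215
released t 13.2 [0.6115 0.147  0.097 ] F [ 0.23 -0.12 -0.27] w 0.0919
redlid scene knob ([0.612, 0.1463], 182, 0.6) flange side ([0.6109, 0.1468], 311, 2.1) top 0.1461
turqjar scene belly ([0.4095, 0.2218], 656, 2.2)
redlid top knob ([0.6102, 0.1473], 98, 0.3) flange side ([0.6106, 0.1483], 530, 4.9) top 0.1468
turqjar top belly ([0.4087, 0.224], 350, 1.4)Traceback (most recent call last):
  File "<stdin>", line 7, in <module>
IndexError: list index out of range
```

View pics/scene2.png

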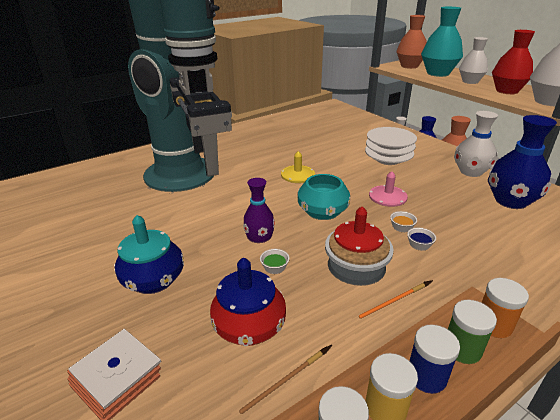

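The red lid stands upright on the cork at (360,237). Before the next placing I'll take the jar centre from its rim.

```bash
cat >> fit.py <<'E'
def rim(D,c0):
    out=[]
    for c in D:
        P,u,v=cloud(c,D[c]); k=(P[:,2]>.0825)&(P[:,2]<.089)&(np.hypot(*(P[:,:2]-c0).T)<.06)
        print(c,'rim',circ(P[k],.042,c0)); out.append(circ(P[k],.042,c0)[0])
    return np.mean(out,0)
E
python3 - <<'E'
from h import *
from fit import *
D={c:np.load(f'pics/{c}2.npy') for c in('scene','top')}
t=rim(D,[.4088,.2225]);print(t)
pick([.4063,-.2304],.073)
place(t.tolist(),.073)
over([.45,0]); pics('3')
D={c:np.load(f'pics/{c}3.npy') for c in('scene','top')}
report(D,{'turq':([.409,.2225],.073,(.03,.055,.067))})
print(rim(D,[.408,-.2285]))
E
```

```text
scene rim ([0.4108, 0.2208], 150, 2.2)
top rim ([0.407, 0.2225], 407, 1.8)
[0.4089  0.22165]
at t 17.9 [ 0.4068 -0.2306  0.1116] F [-0.11  0.21  0.43] w 0.0920
grasped t 19.0 [ 0.4063 -0.2304  0.111 ] F [ 0.1   0.49 -0.14] w 0.0215
lifted t 19.6 [ 0.4064 -0.2302  0.1412] F [ 0.59  0.71 -1.46] w 0.0214
up t 20.5 [ 0.4057 -0.23    0.2492] F [-0.96 -0.17 -2.68] w 0.0218
down dz -0.0010 f0 -1.50 t 26.3 [0.4089 0.2217 0.1109] F [-2.38 -1.24 10.25] w 0.0216
released t 27.6 [0.4089 0.2216 0.11  ] F [ 0.04  0.17 -0.72] w 0.0922
turq scene knob ([0.4089, 0.221], 132, 0.7) flange side ([0.4077, 0.2219], 203, 2.2) top 0.1584 belly ([0.4081, 0.2231], 481, 1.0)
turq top knob ([0.4071, 0.222], 72, 0.2) flange side ([0.4079, 0.2218], 574, 5.0) top 0.1606 belly ([0.4087, 0.2242], 352, 1.3)
scene rim ([0.4101, -0.2296], 362, 1.9)
top rim ([0.4065, -0.2289], 279, 1.8)
[ 0.4083  -0.22925]
```

View pics/scene3.png

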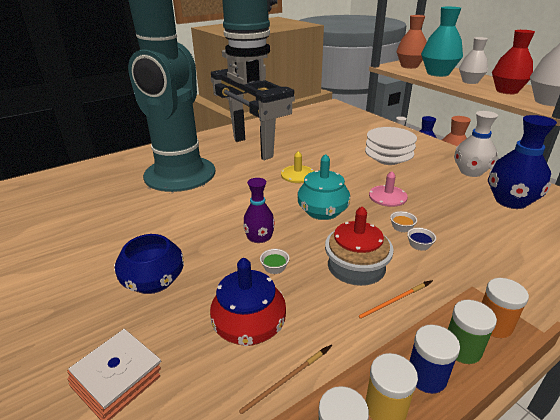

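The turquoise lid is seated on its own jar at (324,175), and the blue jar is open at (149,260). Blue lid next.

```bash
python3 - <<'E'
from h import *
from fit import *
pick([.6266,-.129],.073)
place([.408,-.229],.073)
over([.45,0]); pics('4')
D={c:np.load(f'pics/{c}4.npy') for c in('scene','top')}
report(D,{'blue':([.408,-.229],.073,(.03,.055,.067))})
print(rim(D,[.628,-.128]))
E
```

```text
at t 32.2 [ 0.6272 -0.1292  0.1119] F [-0.94 -0.79 -0.61] w 0.0920
grasped t 33.2 [ 0.6266 -0.129   0.111 ] F [-0.72  0.43 -0.99] w 0.0217
lifted t 33.9 [ 0.6265 -0.1289  0.1411] F [ 0.16  0.16 -2.51] w 0.0216
up t 34.8 [ 0.626  -0.1287  0.2489] F [ 0.62 -0.12 -1.77] w 0.0215
down dz -0.0010 f0 -1.57 t 39.5 [ 0.408  -0.229   0.1109] F [-2.36  1.5  12.1 ] w 0.0214
released t 40.8 [ 0.408 -0.229  0.11 ] F [ 0.24 -0.05 -0.37] w 0.0919
blue scene knob ([0.4088, -0.2295], 207, 0.6) flange side ([0.4079, -0.2297], 246, 1.1) top 0.1601 belly ([0.4065, -0.2287], 701, 0.7)
blue top knob ([0.4074, -0.2287], 98, 0.4) flange side ([0.4065, -0.2224], 369, 3.3) top 0.1615 belly ([0.4067, -0.2245], 84, 1.3)
scene rim ([0.6299, -0.1291], 515, 1.9)
top rim NoneTraceback (most recent call last):
  File "<stdin>", line 8, in <module>
  File "fit.py", line 35, in rim
    print(c,'rim',circ(P[k],.042,c0)); out.append(circ(P[k],.042,c0)[0])
                                                  ~~~~~~~~~~~~~~~~~~^^^
TypeError: 'NoneType' object is not subscriptable
```

View pics/scene4.png

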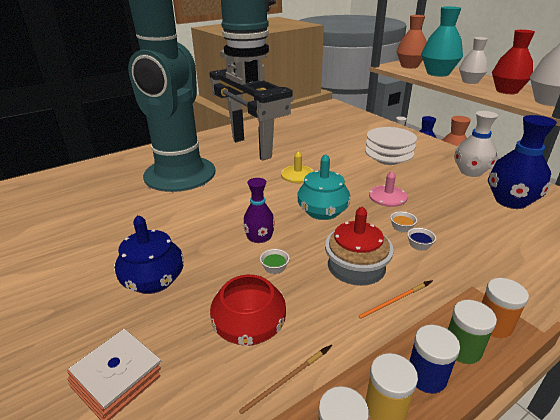

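The blue lid is seated at (149,240). The arm hides the red jar from the top camera, but the scene rim fit agrees with the earlier estimate of (0.628, -0.128). Red lid last.

```bash
python3 - <<'E'
from h import *
from fit import *
pick([.6112,.147],.060)
place([.628,-.1282],.073)
over([.5,.1]); env.movel([.42,.3,.25],R([.42,.3]),rate=.2); pics('5')
D={c:np.load(f'pics/{c}5.npy') for c in('scene','top')}
report(D,{'blue':([.408,-.229],.073,(.03,.055,.067)),'red':([.628,-.128],.073,(.03,.055,.067)),'turq':([.408,.222],.073,(.03,.055,.067))})
for n in('vase','lid_red','jar_red'):
  viewer.read_camera('scene'); print(n,[(round(r['score'],2),np.round(r['at'],3)) for r in tip_of('scene',n)])
st()
E
```

```text
at t 45.5 [0.6118 0.1471 0.0988] F [-0.   -0.38 -0.32] w 0.0918
grasped t 46.5 [0.6112 0.147  0.098 ] F [-0.07 -0.06 -0.81] w 0.0214
lifted t 47.2 [0.6111 0.1471 0.1282] F [ 1.52  0.12 -0.98] w 0.0215
up t 48.1 [0.6105 0.147  0.2489] F [ 0.34 -0.63 -1.31] w 0.0214
down dz -0.0010 f0 -1.22 t 53.0 [ 0.6281 -0.1282  0.1109] F [-3.55  0.01  5.6 ] w 0.0218
released t 54.3 [ 0.628  -0.1282  0.11  ] F [-0.1   0.24  0.4 ] w 0.0921
blue scene knob ([0.4085, -0.2294], 204, 0.5) flange side ([0.4079, -0.2293], 249, 1.1) top 0.1605 belly ([0.4064, -0.2287], 709, 0.8)
red scene knob ([0.6283, -0.1291], 238, 0.4) flange side ([0.6272, -0.129], 370, 1.5) top 0.1606 belly ([0.6269, -0.1275], 829, 0.6)
turq scene knob ([0.409, 0.2212], 137, 0.7) flange side ([0.4077, 0.2221], 211, 2.3) top 0.4859 belly ([0.4079, 0.2231], 482, 1.0)
blue top knob ([0.4074, -0.2287], 96, 0.3) flange side ([0.4076, -0.2292], 594, 4.7) top 0.1603 belly ([0.4078, -0.2298], 409, 1.1)
red top knob ([0.6269, -0.128], 113, 0.4) flange side ([0.6275, -0.1286], 555, 4.6) top 0.1618 belly ([0.6289, -0.1282], 425, 1.0)
turq top knob ([0.4071, 0.2221], 69, 0.2) flange side ([0.4078, 0.2222], 605, 5.1) top 0.6979 belly ([0.4087, 0.224], 359, 1.4)
vase [(0.74, array([ 0.405,  0.026, -0.002])), (0.67, array([ 0.412, -0.229,  0.066])), (0.44, array([ 0.411, -0.227,  0.   ]))]
lid_red [(0.97, array([ 0.465,  0.396, -0.001])), (0.85, array([ 0.626, -0.127,  0.072])), (0.71, array([0.232, 0.277, 0.001]))]
jar_red [(0.79, array([ 0.625, -0.128, -0.002]))]
 t 58.2 [0.4201 0.2998 0.2501] F [0.31 0.63 0.21] w 0.0922
```

View pics/scene5.png

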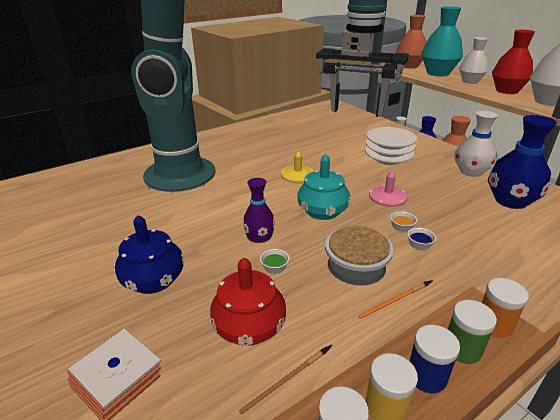

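View pics/top5.png

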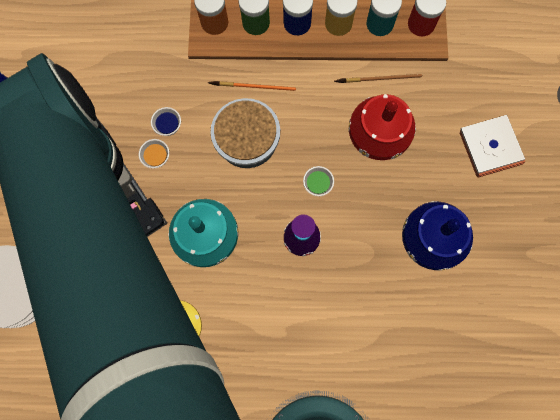

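All three lids match their jars and sit flat: blue (149,240), red (245,290) and turquoise (324,175) in the scene picture. The vase looks unmoved.

```bash
python3 -c "
from station import workorder; print(workorder.finish_job())"
```

```text
the job is handed in; nothing more can be done
None
```

All three jars are now closed by the lid of their own colour, and I've handed the job in at about 58 s of the 112 s allowed; the hand-in gave no verdict. I moved the red lid to the cork wheel, then the turquoise and blue lids to their own jars, and finally the red lid from the wheel to its jar.

- **Seating:** in the last pictures each lid is centred on its jar to within about 3 mm. The blue and red knob tips are at 160–162 mm, which is right for a seated lid. The gripper is open and clear of them.
- **Surroundings:** the jars and the vase are where they started, within measurement error of a few millimetres. The pink and yellow look-alikes were left alone.
- **Checks that failed or disagreed:**
  - The rim and belly fits from the two cameras differed by 2–4 mm, so I averaged them.
  - The arm hid the red jar's rim from the top camera before the last placing, so I relied on the scene camera and the earlier fit.
  - The final tip-height check for the turquoise lid was spoiled by the arm overhead; it read 158–161 mm after that lid was placed.
  - In one check after the first placing, the detector failed to report either the turquoise jar or the wheel.

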